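# Lay a drained cooling block down

## Task

A blue cooling block stands on its end in the white drying tray, where it was left to drain. Without gripping or lifting it, tip it over with the fingers, away from the yellow end stop, and keep it supported on the way down so that it comes to lie gently on its underside, holes up; then push it along the tray until its end is against the end stop. Leave the other things on the bench alone.

Things in the scene. Friction and masses are not known exactly. Their poses are not given: they have to be found in the camera images.
- tray: White drying tray, 240 x 124 mm, fixed on the bench. Origin: centre of its underside; x runs along it from the yellow end stop (-x end) to the open end (+x, no wall), z up. Black rubber floor 15 mm above the bench, 96 mm wide between white side rails that stand 12 mm above the floor.
- stop_face (a point): Point on the inner face of the yellow end stop, on the tray's centre line, 15 mm above the tray floor (30 mm above the bench), 104 mm from the tray's origin towards -x. Axes as the tray's. The stop is 12 mm thick and stands 32 mm above the tray floor.
- block: Blue cooling block, a rigid slab 78 x 115 x 30 mm (its x, y, z), 0.17 to 0.35 kg, with rows of small holes in the top. Origin: centre of its underside; z towards the hole side, y along its length. At the start it stands on its -y end (78 x 30 mm), y up, underside facing the tray's open end, foot 7 to 25 mm from the end stop.
- block_mid (a point): The block's centre, half-way up. Axes as the block's. Tipped more than about 15 degrees it falls by itself, pivoting on its lower edge; the grippy rubber (friction about 1.2) mostly holds the foot, and the stop towards the tray's -x. A finger in front of its upper end can let it down slowly; the foot may slide back a little. Lying, its top is 30 mm above the tray floor.
- block_foot (a point): Centre of the block's lower end face (78 x 30 mm), 57.5 mm from block_mid; this end goes against the stop. Axes as the block's.
- block_top (a point): Centre of the block's upper end face (78 x 30 mm), 57.5 mm from block_mid the other way. Axes as the block's.
- blue_tube: Bystander: blue-capped 50 ml tube, 36 mm wide, 114 mm tall, standing upright on the bench to the left. Origin under its centre.
- bottle: Bystander: clear reagent bottle with a blue cap, 48 mm diameter, 87 mm tall, standing. Origin under its centre.
- rack: Bystander: red microtube rack, 69 x 160 x 46 mm, lying to the left. Origin under its centre.
- tips: Bystander: blue pipette tip box, 86 x 118 x 74 mm, behind the bed to the right. Origin under its centre.
- petri: Bystander: petri dish, 91 mm diameter, 16 mm tall. Origin under its centre.

How it is judged:
At the end, for the whole second after the job is handed in: The block lies at rest flat on the tray floor between the rails (within about 6 degrees of level), holes up, with the end it stood on not more than 8 mm from the end stop (angle between block's own z axis and vertical below 0.1 rad and x of block_foot in the frame of stop_face between -0.004 and 0.008 m and x of block_top in the frame of stop_face above 0.105 m and y of block_mid in the frame of stop_face between -0.015 and 0.015 m and height (world z) of block_mid below 0.038 m and linear speed of block below 0.02 m/s and angular speed of block below 0.3 rad/s); the robot touches nothing.
It fails at once if the block is let fall or thrown over: it turns faster than 8 rad/s (a free fall reaches about 14; kept supported to within about 15 degrees of level it stays below) (angular speed of block above 8 rad/s).
It fails at once if the block is lifted or carried (its centre, 72 mm above the bench standing and 30 mm lying, rises above 88 mm, or above 55 mm once it is level) (height (world z) of block_mid above 0.088 m or (angle between block's own z axis and vertical below 0.2 rad and height (world z) of block_mid above 0.055 m)).
It fails at once if the block is gripped: before it lies, the fingers press on it with more than 20 N (angle between block's own z axis and vertical above 0.2 rad and contact force between block and the fingers above 20 N).
It fails at once if a bystander is moved by more than 20 mm (distance of any of blue_tube, bottle, rack, tips, petri from where it was at the start of the episode above 0.02 m).
It also fails if it takes over 51 s, if anything falls off the work surface, if the arm or the gripper's body presses on something with over 40 N, if the wrist force passes 120 N, or if a joint passes its speed limit or range.

## Robot

A 6-joint arm with a two-finger parallel gripper is mounted at the origin on a cart in front of the work surface, level with it; the furniture and walls round the work are solid. World frame = base frame: x ahead of the robot, y to its left, z up, the work surface at z = 0. Lengths are in m, angles in rad, forces in N, time in s.
With the tool pointing down it reaches from about 0.425 to 0.925 m from the base axis. Payload 12.5 kg.
Tool frame: the origin (TCP) lies at the very end of the fingers, on their centre line; the grasp point (between the pads) lies 19 mm behind it (bot.grip_depth is the z of the grasp point in the tool frame, in m); z points along the fingers, y is the line along which they close (so a half turn about z gives the same grasp; the last joint's range is limited). The gripper opens to 85 mm and grips with 20 to 120 N. Pads are 22 mm wide; open, the fingers measure 114 mm over their backs; the gripper's body (76 mm by 85 mm) begins 54 mm behind the grasp point. The pads swing forward as they close: fully open they stand 13 mm farther back than shut.
Start: joints at [1.082, 0.491, 1.559, -0, 1.092, -0.106], TCP at [0.233, 0.58, 0.231] pointing down, gripper open.
Joint ranges: [-3.1, 3.1], [-0.84, 2.19], [0.05, 2.79], [-1.13, 4.28], [0.06, 2.93], [-2.69, 2.69]. Speed limits (rad/s): [2.22, 2.22, 2.79, 3.14, 3.14, 3.14].

## Interface

Orientations are given as a unit quaternion [w, x, y, z].
In Python, from workcell import bot gives the robot as it stands. The module is installed in compiled form; this text tells all that it offers.
- The arm moves only by the tool step_arm, never from a script. Its arguments are lists of equal length, an entry for each row: "hand": the opening, from -1 (shut) to 1 (fully open); "slide": the shift along the world's x, y, z in mm, a list of three; "rotation": the turn, a rotation vector about the world's x, y, z in degrees, a list of three. In form: {"hand": [hand, ...], "slide": [[tx, ty, tz], ...], "rotation": [[ax, ay, az], ...]}. A call has 1 to 20 rows; each row shifts and turns the commanded pose from where the row before left it; what a row does not reach is not made up. A row lasts 1/8 s, in which the tool goes at most 62.5 mm and 10.7 degrees, less where a joint would pass 70% of its speed; a pose out of reach is approached as far as the arm can. A call is refused whole if a number of a shift passes 62.5 or a number of a turn 10.7, either way. A call with a gripper value outside its range is refused whole. The fingers move at their own pace and stop on an object; "newtons" is the grip in N (left out, the last holds). Time passes only in rows, so rows that do not move let the fingers close. It gives the time, the measured TCP pose, the force, the opening and the grip force at its end, in the units of the state.
- bot.read_state(): the state, without advancing time (a new reading comes with each control period).
- bot.snapshot(name): name is "scene" or "top"; returns a dict with "pixels" (400x640x3 uint8, red, green, blue), "depth" (400x640 float32, m along the optical axis (not along the pixel's ray), 0 where there is no reading), "camera_matrix" (3x3 intrinsics, pixels), "position" and "orientation" of the camera in the world. Camera axes: x right, y down, z forward; pixel columns grow to the right and rows downward; lengths in m; the calibration is good to about 2 mm. A picture is of the moment at which its call begins.
- bot.job_done(): hands the job in; it is judged then, once.
The state is a dict: "clock": time; "joints": joint angles; "joint_velocities": joint speeds; "effort": joint torques, N m; "position": TCP position; "tool_rot": TCP orientation; "contact_force": force on the tool from outside, world axes, zero at the start; "ft_torque": the same for the moment, N m; "gripper_width": opening from 0.0 (shut) to 1.0 (fully open); "gripper_force": force on a finger pad.
Only numpy, scipy, OpenCV 4.12 (cv2) and the standard library are available. Lean on these libraries where they do the work, as an engineer would, in place of code of your own. Each camera call takes 0.05 s, during which the arm holds its last target. There are 200 camera calls.

## Working session

There is one attempt and no reset: what is moved stays moved. The work goes in short steps, Python scripts to look and compute and a tool call to move; the robot and the scene stay as the last step left them, time stands still between calls to the robot, and variables do not carry over. Pictures are saved under pics/ and viewed, at most 10 in all, crops included, and the job is handed in when it is done.

Besides the shell and the picture viewer there is one more tool, called after "Request:" as name(argument=value, ...), one argument or row to a line, values as JSON. step_arm: Moves the arm, as the interface text tells. Its arguments: {"type":"object","properties":{"hand":{"type":"array","items":{"type":"number"}},"slide":{"type":"array","items":{"type":"array","items":{"type":"number"}}},"rotation":{"type":"array","items":{"type":"array","items":{"type":"number"}}},"newtons":{"type":"number"}},"required":["hand","slide","rotation"]}

```bash
mkdir -p pics; cat > h.py <<'E'
import numpy as np, cv2
from scipy.spatial.transform import Rotation as R
from workcell import bot
def snap(n,f=None):
    s=bot.snapshot(n)
    if f: cv2.imwrite('pics/'+f,cv2.cvtColor(s['pixels'],cv2.COLOR_RGB2BGR))
    q=np.array(s['orientation']); K=s['camera_matrix']; d=s['depth']
    v,u=np.indices(d.shape)
    P=np.stack([(u-K[0,2])/K[0,0]*d,(v-K[1,2])/K[1,1]*d,d],-1)
    m=R.from_quat(q[[1,2,3,0]]).as_matrix() if q.size==4 else q
    W=P@m.T+np.array(s['position']); W[d==0]=np.nan
    return s,W
E
python3 - <<'E'
from h import *
for n in('scene','top'):
    s,W=snap(n,n+'0.png'); np.save(n+'W.npy',W); np.save(n+'I.npy',s['pixels']); print(s['position'],s['orientation'])
st=bot.read_state(); print(st['clock'],st['position'],st['tool_rot'],st['gripper_width'])
E
```

```text
[-0.47245996  1.04475215  0.74607546] [ 0.21424983 -0.33436132  0.76578947 -0.50583199]
[0.24831305 0.16060286 1.47850743] [ 0.07354932 -0.5838976   0.80160036 -0.10531357]
0.1 [0.23331581 0.57960525 0.23079141] [-1.56822359e-04  1.90237771e-01  9.81737923e-01 -4.65110774e-04] 1.0020634042329013
```

View pics/scene0.png

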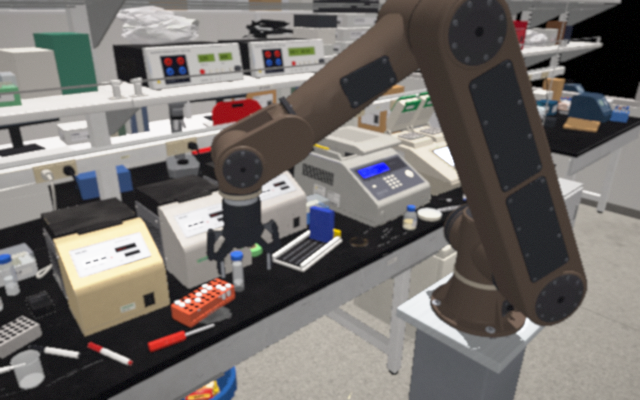

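View pics/top0.png

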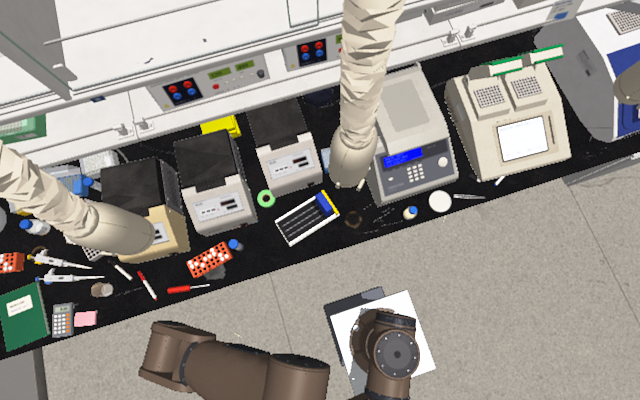

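The scene view shows the blue block standing at (321,222) with the yellow stop behind it at (336,233). The top view shows the tray around (307,217), with the stop at about (331,203) and the open end to the left.

```bash
python3 - <<'E'
from h import *
I=np.load('topI.npy');W=np.load('topW.npy')
x0,x1,y0,y1=265,350,180,255
c=cv2.resize(cv2.cvtColor(I[y0:y1,x0:x1],cv2.COLOR_RGB2BGR),None,fx=7,fy=7,interpolation=0)
cv2.imwrite('pics/c1.png',c)
hs=cv2.cvtColor(I,cv2.COLOR_RGB2HSV);roi=np.zeros(I.shape[:2],bool);roi[y0:y1,x0:x1]=1
h,s,v=[hs[...,i].astype(int) for i in range(3)]
ma={'yel':(abs(h-26)<8)&(s>120)&(v>100),'blu':(abs(h-115)<12)&(s>120),'whi':(s<40)&(v>170)}
for k,m in ma.items():
    m=m&roi; m&=np.isfinite(W[...,2])
    p=W[m]; print(k,len(p),np.median(p,0).round(3),np.percentile(p[:,2],[1,10,50,90,99]).round(3))
    if k=='whi':
        p=p[(p[:,2]>.015)&(p[:,2]<.04)]
        r=cv2.minAreaRect((p[:,:2]*1000).astype(np.float32));print(r,cv2.boxPoints(r))
    if k=='blu':
        p=p[p[:,2]>.12];r=cv2.minAreaRect((p[:,:2]*1000).astype(np.float32));print(r,cv2.boxPoints(r))
    if k=='yel':
        p=p[p[:,2]>.04];r=cv2.minAreaRect((p[:,:2]*1000).astype(np.float32));print(r,cv2.boxPoints(r))
# surroundings height map
J=W.reshape(-1,3);J=J[(abs(J[:,0]-.66)<.2)&(abs(J[:,1]-.24)<.3)&(J[:,2]>.06)&(J[:,2]<.5)]
g=np.zeros((14,21))
for q in J:
    a=int((q[0]-.46)/.03);b=int((q[1]+.06)/.03)
    if 0<=a<14 and 0<=b<21:g[a,b]=max(g[a,b],q[2])
print('rows x from .46 by .03; cols y -.06.. by .03, cm');print((g*100).astype(int))
E
```

```text
yel 89 [0.568 0.019 0.045] [-0.007  0.001  0.045  0.05   0.053]
((570.2176513671875, 22.89285659790039), (113.13581848144531, 11.65799617767334), 14.073882102966309) [[513.93024    14.791105 ]
 [516.7652      3.4830456]
 [626.50507    30.994608 ]
 [623.6701     42.302666 ]]
blu 267 [0.551 0.054 0.124] [-0.004  0.021  0.124  0.131  0.135]
((557.8004150390625, 52.755638122558594), (77.85728454589844, 28.821327209472656), 17.578447341918945) [[516.3374    54.736496]
 [525.04175   27.261002]
 [599.2634    50.77478 ]
 [590.5591    78.250275]]
whi 642 [0.513 0.156 0.025] [-0.809 -0.792  0.025  0.145  0.156]
((538.9285278320312, 130.23541259765625), (120.45191192626953, 233.1117706298828), 15.062210083007812) [[450.48257   227.13615  ]
 [511.0608      2.0331125]
 [627.3745     33.33467  ]
 [566.79626   258.4377   ]]
rows x from .46 by .03; cols y -.06.. by .03, cm
[[ 0  0  0  0  0  0  0  0  0  0  0  0  0  0  0  0  0  0  0  0  0]
 [ 0  0  0 13  0  0  0  0  0  0  0  0  0  0  0 11 12  0  0  0  0]
 [ 0  0 12 13 13  0  0  0  0  0  0  0  0  0  0 11 11  0  0  0  0]
 [ 0  0  0 13 13  0  0  0  0  0  0  0  0  0  0  0  0  0  0  0  0]
 [ 0  0  0 13 13  0  0  0  0  0  0  0 15 15 15 15 15 15 15 15  0]
 [ 0  0  0  0  0  0  0  0  0  0  0  0 17 17 17 17 17 17 17 17  0]
 [ 0  0 13 13 13 13 14 14 14 14  0  0 19 19 19 19 19 19 19 19  0]
 [ 0  0 15 16 17 16 16 16 16 16  0  0 21 21 21 21 21 21 21 21  0]
 [ 0  7 17 18 18 18 18 18 18 18  0  0 21 21 23 23 23 23 22 22  0]
 [ 7  7 19 20 20 20 20 20 20 20  0  0 22 23 23 23 22 23 23 22  0]
 [ 7  8 21 21 23 23 23 23 23 21  0  0 22 23 23 23 23 23 23 23  0]
 [49 49 49 49 49 49 49 49 49 49 49 49 49 49 49 49 49 49 49 49  0]
 [ 0  0  0 23 23 23 23 23 23 23  0  0 22 23 23 23 23 23 23 49  0]
 [ 0  0  0 23 23 23 23 23 23 23  0  0 22 23 23 22 23 22 23 22  0]]
```

View pics/c1.png

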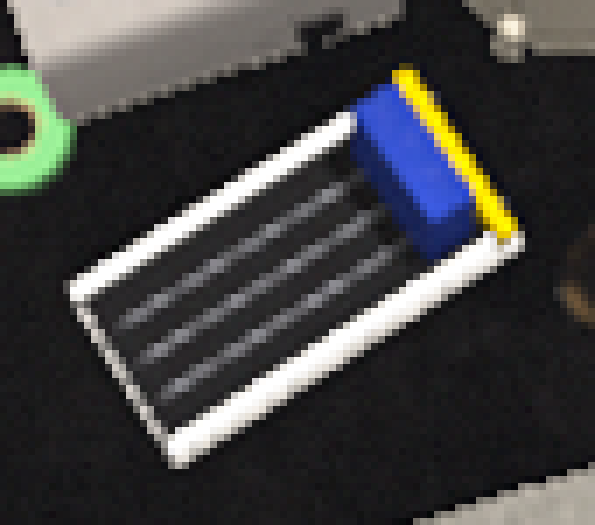

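```bash
python3 - <<'E'
from h import *
W=np.load('topW.npy')
for uv in [(350,180),(347,150),(355,165),(120,225),(150,240),(360,60)]:print(uv,W[uv[1],uv[0]].round(2))
J=W.reshape(-1,3);J=J[(J[:,0]>.2)&(J[:,0]<.66)&(J[:,1]>-.3)&(J[:,1]<.7)&(J[:,2]>.2)]
print(len(J), J.min(0) if len(J) else '',J.max(0) if len(J) else '')
E
```

```text
(350, 180) [0.42 0.05 0.84]
(347, 150) [0.44 0.06 0.94]
(355, 165) [0.42 0.05 0.91]
(120, 225) [0.44 0.44 0.9 ]
(150, 240) [0.43 0.44 0.79]
(360, 60) [0.44 0.06 1.18]
18700 [ 0.20001911 -0.29981706  0.20034602] [0.65990679 0.661659   1.25146742]
```

Request:
step_arm(
  hand=[1,1,1,1,1,1,1,1,1,1,1,1,1,1],
  slide=[
    [10,-38,0],
    [20,-38,0],
    [23,-38,0],
    [25,-38,0],
    [25,-38,0],
    [25,-38,0],
    [25,-38,0],
    [25,-38,0],
    [25,-38,0],
    [25,-38,0],
    [25,-38,0],
    [25,-38,0],
    [24,-38,0],
    [23,-33,0],
  ],
  rotation=[
    [0,0,2.7],
    [0,0,2.7],
    [0,0,2.7],
    [0,0,2.7],
    [0,0,2.7],
    [0,0,2.7],
    [0,0,2.7],
    [0,0,2.7],
    [0,0,2.7],
    [0,0,2.7],
    [0,0,2.7],
    [0,0,2.7],
    [0,0,2.7],
    [0,0,2.7],
  ],
)

```text
clock: 1.85
position: [0.559, 0.0513, 0.2311]
tool_rot: [-0.0, -0.139, 0.99, 0.0]
contact_force: [-0.2, 0.5, 0.3]
gripper_width: 1.0
gripper_force: 0.0
```

Request:
step_arm(
  hand=[0.15,0.15,0.15,0.15,0.15,0.15,0.15,0.15],
  slide=[
    [0,1,-20],
    [0,0,-20],
    [0,0,-20],
    [0,0,-20],
    [0,0,-5],
    [0,0,0],
    [0,0,0],
    [0,0,0],
  ],
  rotation=[
    [0,0,0],
    [0,0,0],
    [0,0,0],
    [0,0,0],
    [0,0,0],
    [0,0,0],
    [0,0,0],
    [0,0,0],
  ],
)

```text
clock: 2.85
position: [0.5586, 0.0538, 0.147]
tool_rot: [0.001, -0.138, 0.99, -0.0]
contact_force: [0.3, -0.1, -0.1]
gripper_width: 0.574
gripper_force: 0.0
```

```bash
python3 - <<'E'
from h import *
print(bot.read_state()['joints'])
s,W=snap('scene')
c=cv2.cvtColor(s['pixels'][150:290,240:400],cv2.COLOR_RGB2BGR)
cv2.imwrite('pics/s1.png',cv2.resize(c,None,fx=4,fy=4,interpolation=2))
E
```

```text
[-2.17234370e-02  5.02299942e-01  1.80810032e+00  1.42239663e-04
  8.30157074e-01 -1.86959051e+00]
```

View pics/s1.png

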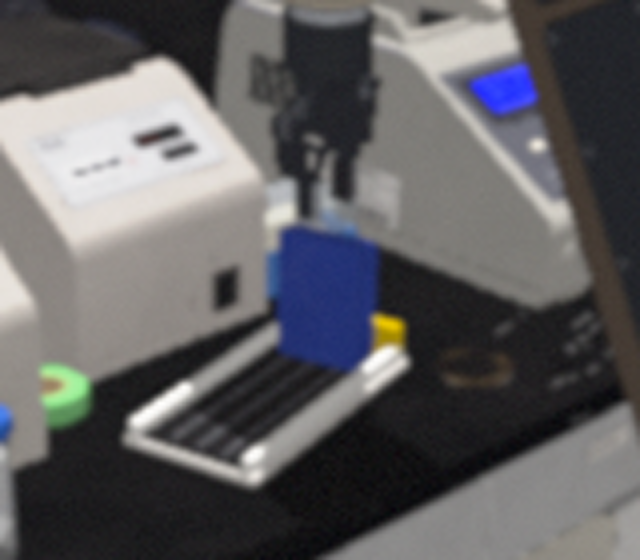

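The fingertips sit just above and astride the block's top edge, around (325,210) in the crop. Next I go down.

Request:
step_arm(
  hand=[0.15,0.15,0.15,0.15,0.05,-0.08,-0.08],
  slide=[
    [0,0,-10],
    [0,0,-10],
    [0,0,-10],
    [0,0,-10],
    [0,0,0],
    [0,0,0],
    [0,0,0],
  ],
  rotation=[
    [0,0,0],
    [0,0,0],
    [0,0,0],
    [0,0,0],
    [0,0,0],
    [0,0,0],
    [0,0,0],
  ],
  newtons=20,
)

```text
clock: 3.78
position: [0.5586, 0.0538, 0.1067]
tool_rot: [0.0, -0.138, 0.99, -0.0]
contact_force: [-1.3, -0.5, -1.1]
gripper_width: 0.455
gripper_force: 0.0
```

```bash
python3 - <<'E'
from h import *
s,W=snap('scene'); s2,W2=snap('top')
a=cv2.resize(s['pixels'][170:270,270:370],None,fx=4,fy=4,interpolation=2)
b=cv2.resize(s2['pixels'][160:260,260:360],None,fx=4,fy=4,interpolation=2)
cv2.imwrite('pics/s2.png',cv2.cvtColor(np.hstack([a,b]),cv2.COLOR_RGB2BGR))
# planned TCP path (world mm deltas) rotating 1:1 about pivot; then table
e=np.array([-.26,.966])
def tcp(a,q,p=-15):
    a=np.radians(a);return 40.4+q*np.sin(a)+p*np.cos(a),15+q*np.cos(a)-p*np.sin(a)
prev=tcp(0,92)
for a in range(5,80,5):
    c=tcp(a,92);d=(c[0]-prev[0],c[1]-prev[1]);prev=c
    print(a,np.round(c,0),'dxyz',np.round([*(e*d[0]),d[1]],1))
E
```

```text
5 [ 33. 108.] dxyz [-2.1  7.8  1. ]
10 [ 42. 108.] dxyz [-2.1  7.9  0.2]
15 [ 50. 108.] dxyz [-2.1  7.8 -0.5]
20 [ 58. 107.] dxyz [-2.1  7.8 -1.2]
25 [ 66. 105.] dxyz [-2.1  7.6 -1.9]
30 [ 73. 102.] dxyz [-2.   7.5 -2.5]
35 [81. 99.] dxyz [-1.9  7.2 -3.2]
40 [88. 95.] dxyz [-1.9  6.9 -3.8]
45 [95. 91.] dxyz [-1.8  6.6 -4.5]
50 [101.  86.] dxyz [-1.7  6.2 -5. ]
55 [107.  80.] dxyz [-1.5  5.7 -5.6]
60 [113.  74.] dxyz [-1.4  5.2 -6.1]
65 [117.  67.] dxyz [-1.3  4.7 -6.5]
70 [122.  61.] dxyz [-1.1  4.1 -6.9]
75 [125.  53.] dxyz [-1.   3.5 -7.3]
```

View pics/s2.png

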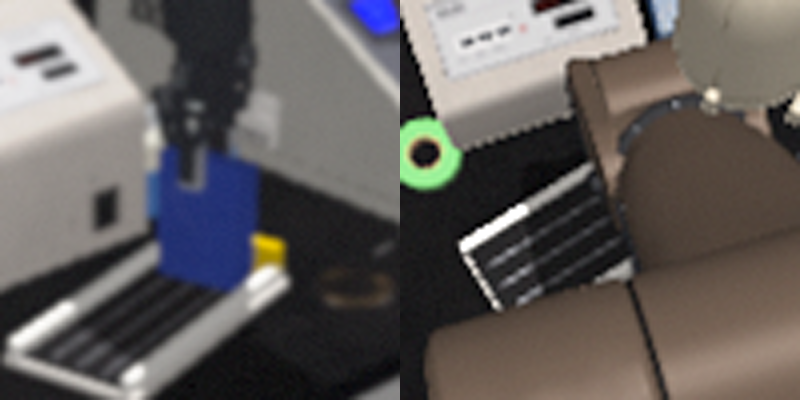

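The front finger's pad, at (190,170) in the left crop, stands before the block's upper end, so the fingers straddle it with clearance. I start tipping.

Request:
step_arm(
  hand=[-0.08,-0.08,-0.08,-0.08,-0.08,-0.08],
  slide=[
    [-1,3.9,0.5],
    [-1,3.9,0.5],
    [-1,3.9,0],
    [-1,3.9,0],
    [-1,3.9,0],
    [-1,3.9,-0.5],
  ],
  rotation=[
    [-2.4,-0.65,0],
    [-2.4,-0.65,0],
    [-2.4,-0.65,0],
    [-2.4,-0.65,0],
    [-2.4,-0.65,0],
    [-2.4,-0.65,0],
  ],
)

```text
clock: 4.62
position: [0.5525, 0.0774, 0.1071]
tool_rot: [0.017, -0.137, 0.982, -0.129]
contact_force: [0.1, -0.2, 1.1]
gripper_width: 0.462
gripper_force: 0.0
```

```bash
cat > tilt.py <<'E'
from h import *
# block tilt from the visible underside in the scene view: plane fit of blue pixels near tray
s,W=snap('scene');I=s['pixels'];hs=cv2.cvtColor(I,cv2.COLOR_RGB2HSV).astype(int)
m=(abs(hs[...,0]-115)<12)&(hs[...,1]>120)&np.isfinite(W[...,2])
m&=(abs(W[...,0]-.54)<.09)&(W[...,1]>-.0)&(W[...,1]<.24)&(W[...,2]>.02)
p=W[m];L=np.stack([(p[:,0]-.567)*-.26+(p[:,1]-.029)*.966,(p[:,0]-.567)*-.966-(p[:,1]-.029)*.26,p[:,2]],1)
n=np.linalg.svd(L-np.median(L,0),full_matrices=False)[2][2]
print(len(L),'u,v,z lo/hi',np.percentile(L,[3,97],axis=0).round(3).tolist(),'normal',n.round(2))
st=bot.read_state();q=np.array(st['tool_rot']);t=R.from_quat(q[[1,2,3,0]]).as_matrix()
P=st['position'];print('tcp u,z',round((P[0]-.567)*-.26+(P[1]-.029)*.966,4),round(P[2],4),'toolz',t[:,2].round(2),'j',np.round(st['joints'],2),st['clock'])
E
python3 tilt.py
```

```text
579 u,v,z lo/hi [[0.031, -0.027, 0.025], [0.069, 0.042, 0.131]] normal [-0.97 -0.17  0.19]
tcp u,z 0.0512 0.1069 toolz [ 0.07 -0.25 -0.97] j [ 0.14  0.56  1.87 -0.4   0.72 -1.4 ] 4.675
```

Request:
step_arm(
  hand=[-0.08,-0.08,-0.08,-0.08,-0.08],
  slide=[
    [-1,3.9,-0.6],
    [-1,3.9,-0.6],
    [-1,3.8,-1],
    [-1,3.8,-1],
    [-1,3.7,-1.3],
  ],
  rotation=[
    [-2.4,-0.65,0],
    [-2.4,-0.65,0],
    [-2.4,-0.65,0],
    [-2.4,-0.65,0],
    [-2.4,-0.65,0],
  ],
)

```text
clock: 5.3
position: [0.5475, 0.0963, 0.1025]
tool_rot: [0.03, -0.134, 0.962, -0.235]
contact_force: [-0.6, -0.1, -0.1]
gripper_width: 0.458
gripper_force: 0.1
```

```bash
python3 tilt.py
```

```text
475 u,v,z lo/hi [[0.041, -0.026, 0.025], [0.098, 0.043, 0.125]] normal [ 0.89  0.14 -0.43]
tcp u,z 0.0708 0.102 toolz [ 0.12 -0.45 -0.89] j [ 0.27  0.61  1.87 -0.7   0.8  -1.05] 5.35
```

Request:
step_arm(
  hand=[-0.08,-0.08,-0.08,-0.08,-0.08],
  slide=[
    [-1,3.7,-1.3],
    [-1,3.6,-1.6],
    [-1,3.6,-1.6],
    [-1,3.5,-1.9],
    [-1,3.5,-1.9],
  ],
  rotation=[
    [-2.4,-0.65,0],
    [-2.4,-0.65,0],
    [-2.4,-0.65,0],
    [-2.4,-0.65,0],
    [-2.4,-0.65,0],
  ],
)

```text
clock: 5.98
position: [0.5424, 0.1141, 0.094]
tool_rot: [0.042, -0.13, 0.931, -0.338]
contact_force: [-0.4, 0.5, 0.7]
gripper_width: 0.459
gripper_force: 0.2
```

```bash
python3 tilt.py
```

```text
365 u,v,z lo/hi [[0.045, -0.015, 0.027], [0.118, 0.044, 0.118]] normal [-0.8  -0.06  0.59]
tcp u,z 0.0892 0.0934 toolz [ 0.17 -0.62 -0.77] j [ 0.38  0.68  1.86 -0.91  0.94 -0.78] 6.025
```

```bash
python3 - <<'E'
from h import *
e=np.array([-.26,.966]); prev=np.array([89.2,93.4])
for a in [45,48,51,54,57,60,63,66,69,72,75,78,80,82]:
    f=(a-45)/33; t=np.radians(45); w=39+26*f; k=21-5*f if a>45 else 21
    A=np.radians(a); C=np.array([41+115*np.sin(A),15+115*np.cos(A)])
    y=np.array([np.cos(t),-np.sin(t)]); z=np.array([-np.sin(t),-np.cos(t)])
    T=C-w/2*y+k*z; ret=13*w/85
    back=T+(w/2+14.5)*y-ret*z; d=T-prev; prev=T
    print(a,'hand',round(w/42.5-1,2),'T',T.round(0),'d',np.round([*(e*d[0]),d[1]],1),'lowZ',round(back[1]),'rear gap',round(w*np.cos(A-t)-(k-ret)*np.sin(A-t)-30))
E
```

```text
45 hand -0.08 T [94. 95.] d [-1.2  4.3  1.9] lowZ 75 rear gap 9
48 hand -0.03 T [97. 92.] d [-0.9  3.5 -3.2] lowZ 72 rear gap 11
51 hand 0.03 T [101.  89.] d [-0.9  3.3 -3.4] lowZ 68 rear gap 12
54 hand 0.08 T [104.  85.] d [-0.8  3.  -3.6] lowZ 63 rear gap 14
57 hand 0.14 T [107.  81.] d [-0.8  2.8 -3.8] lowZ 59 rear gap 15
60 hand 0.2 T [109.  77.] d [-0.7  2.5 -4. ] lowZ 55 rear gap 16
63 hand 0.25 T [112.  73.] d [-0.6  2.3 -4.1] lowZ 50 rear gap 17
66 hand 0.31 T [114.  69.] d [-0.5  2.  -4.3] lowZ 45 rear gap 19
69 hand 0.36 T [116.  64.] d [-0.5  1.7 -4.4] lowZ 40 rear gap 19
72 hand 0.42 T [117.  60.] d [-0.4  1.4 -4.5] lowZ 35 rear gap 20
75 hand 0.47 T [118.  55.] d [-0.3  1.2 -4.6] lowZ 30 rear gap 21
78 hand 0.53 T [119.  51.] d [-0.2  0.9 -4.7] lowZ 24 rear gap 21
80 hand 0.57 T [120.  47.] d [-0.1  0.4 -3.2] lowZ 21 rear gap 21
82 hand 0.6 T [120.  44.] d [-0.1  0.3 -3.2] lowZ 17 rear gap 21
```

Request:
step_arm(
  hand=[-0.08,-0.08,-0.03,0.03,0.08,0.14,0.2],
  slide=[
    [-0.6,2.1,0.5],
    [-0.6,2.2,0.5],
    [-0.9,3.5,-2.7],
    [-0.9,3.3,-3.4],
    [-0.8,3,-3.6],
    [-0.8,2.8,-3.8],
    [-0.7,2.5,-4],
  ],
  rotation=[
    [-2.4,-0.65,0],
    [-2.4,-0.65,0],
    [0,0,0],
    [0,0,0],
    [0,0,0],
    [0,0,0],
    [0,0,0],
  ],
)

```text
clock: 6.9
position: [0.5371, 0.1338, 0.0773]
tool_rot: [0.048, -0.128, 0.916, -0.378]
contact_force: [-0.5, 0.4, -0.6]
gripper_width: 0.598
gripper_force: 0.3
```

```bash
cat >> tilt.py <<'E'
a=cv2.resize(I[170:270,270:370],None,fx=5,fy=5,interpolation=2)
cv2.imwrite('pics/t%d.png'%(100*st['clock']),cv2.cvtColor(a,cv2.COLOR_RGB2BGR))
E
python3 tilt.py; ls pics
```

```text
233 u,v,z lo/hi [[0.048, -0.006, 0.035], [0.14, 0.044, 0.096]] normal [ 0.46 -0.19 -0.87]
tcp u,z 0.1092 0.0768 toolz [ 0.18 -0.68 -0.71] j [ 0.45  0.74  1.85 -0.96  1.   -0.67] 6.95
c1.png
s1.png
s2.png
scene0.png
t695.png
top0.png
```

View pics/t695.png

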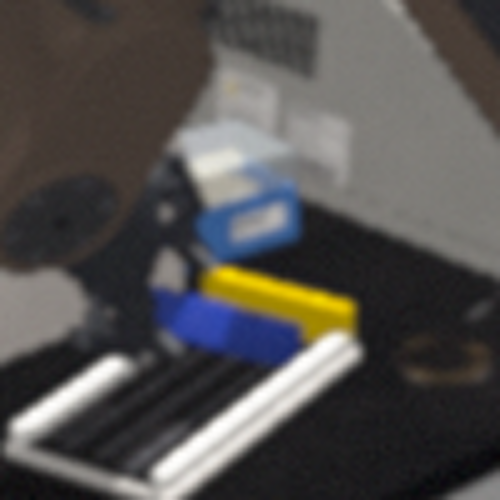

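The picture shows the block (150–300, 290–360) leaning well over towards the open end, still held by the front finger. I keep lowering.

Request:
step_arm(
  hand=[0.25,0.31,0.36,0.42,0.47],
  slide=[
    [-0.6,2.3,-4.1],
    [-0.5,2,-4.3],
    [-0.5,1.7,-4.4],
    [-0.4,1.4,-4.5],
    [-0.3,1.2,-4.6],
  ],
  rotation=[
    [0,0,0],
    [0,0,0],
    [0,0,0],
    [0,0,0],
    [0,0,0],
  ],
)

```text
clock: 7.58
position: [0.5348, 0.1423, 0.0553]
tool_rot: [0.048, -0.128, 0.916, -0.378]
contact_force: [-0.1, 0.9, -1.1]
gripper_width: 0.737
gripper_force: 0.4
```

```bash
python3 tilt.py
```

```text
403 u,v,z lo/hi [[0.052, -0.027, 0.034], [0.152, 0.045, 0.074]] normal [ 0.19 -0.21 -0.96]
tcp u,z 0.1179 0.0548 toolz [ 0.18 -0.68 -0.71] j [ 0.46  0.78  1.85 -0.97  0.99 -0.63] 7.625
```

Request:
step_arm(
  hand=[0.53,0.57,0.57,0.57,0.57,0.57,0.57,0.57,0.57,0.57,0.57],
  slide=[
    [-0.2,0.9,-4.7],
    [-0.1,0.5,-3],
    [-0.8,2.9,0],
    [-0.8,2.9,0],
    [-0.8,2.9,0],
    [-0.8,2.9,0],
    [-0.8,2.9,0],
    [-0.8,2.9,0],
    [-0.8,2.9,0],
    [-0.8,2.9,0],
    [-0.8,2.9,0],
  ],
  rotation=[
    [0,0,0],
    [0,0,0],
    [0,0,0],
    [0,0,0],
    [0,0,0],
    [0,0,0],
    [0,0,0],
    [0,0,0],
    [0,0,0],
    [0,0,0],
    [0,0,0],
  ],
)

```text
clock: 9.0
position: [0.5273, 0.1699, 0.0479]
tool_rot: [0.048, -0.128, 0.916, -0.378]
contact_force: [0.1, -0.4, 0.5]
gripper_width: 0.789
gripper_force: 0.0
```

```bash
python3 tilt.py
```

```text
508 u,v,z lo/hi [[0.057, -0.025, 0.025], [0.158, 0.044, 0.05]] normal [0.06 0.07 1.  ]
tcp u,z 0.1467 0.0479 toolz [ 0.18 -0.68 -0.71] j [ 0.51  0.8   1.82 -0.94  1.01 -0.62] 9.05
```

Request:
step_arm(
  hand=[0.57,0.57,0.57,0.57,0.57,0.57,-0.2,-1,-1,-1,-1,-1,-1,-1,-1],
  slide=[
    [-2.6,9.7,10],
    [-2.6,9.7,10],
    [-2.6,9.7,10],
    [-2.6,9.7,10],
    [-2.6,9.7,10],
    [-2.6,9.7,10],
    [0,0,0],
    [0,0,0],
    [0,0,0],
    [0,0,0],
    [0,0,0],
    [0,0,0],
    [0,0,0],
    [0,0,0],
    [0,0,0],
  ],
  rotation=[
    [0,0,0],
    [0,0,0],
    [0,0,0],
    [0,0,0],
    [0,0,0],
    [0,0,0],
    [4.9,1.3,0],
    [4.9,1.3,0],
    [4.9,1.3,0],
    [4.9,1.3,0],
    [4.9,1.3,0],
    [4.9,1.3,0],
    [4.9,1.3,0],
    [4.9,1.3,0],
    [4.1,1.1,0],
  ],
)

```text
clock: 10.92
position: [0.5118, 0.2282, 0.1085]
tool_rot: [0.002, -0.137, 0.991, 0.002]
contact_force: [-0.1, 0.8, -0.4]
gripper_width: 0.001
gripper_force: 0.0
```

```bash
python3 tilt.py; cat > blk.py <<'E'
from h import *
s,W=snap('scene');I=s['pixels'];hs=cv2.cvtColor(I,cv2.COLOR_RGB2HSV).astype(int)
m=(abs(hs[...,0]-115)<12)&(hs[...,1]>100)&np.isfinite(W[...,2])
m&=(abs(W[...,0]-.54)<.09)&(W[...,1]>-.0)&(W[...,1]<.26)&(W[...,2]>.038)&(W[...,2]<.06)
p=(W[m][:,:2]*1000).astype(np.float32);r=cv2.minAreaRect(p);c=np.array(r[0])-[567,29]
print('top rect',r,'centre u,v',c@[-.26,.966],c@[-.966,-.26],'z',np.median(W[m][:,2]))
y=(abs(hs[...,0]-26)<8)&(hs[...,1]>120)&(W[...,2]>.041)&(W[...,2]<.06)&(abs(W[...,0]-.56)<.1)&(abs(W[...,1]-.03)<.06)
p=(W[y][:,:2]*1000).astype(np.float32);r=cv2.minAreaRect(p);c=np.array(r[0])-[567,29]
print('stop',r,'u,v',c@[-.26,.966],c@[-.966,-.26])
E
python3 blk.py
```

```text
526 u,v,z lo/hi [[0.059, -0.026, 0.023], [0.158, 0.044, 0.05]] normal [0.08 0.04 1.  ]
tcp u,z 0.2062 0.1085 toolz [ 0.    0.01 -1.  ] j [ 0.3   0.55  1.84  0.01  0.74 -1.56] 10.975
top rect ((532.4188842773438, 128.06332397460938), (79.3727798461914, 107.00093841552734), 18.813690185546875) centre u,v 104.68626104736327 7.648893554687498 z 0.046609594153753875
stop ((566.23681640625, 28.2817325592041), (113.81208038330078, 24.492855072021484), 20.451961517333984) u,v -0.49541861343383786 0.9239848861694335
```

Request:
step_arm(
  hand=[-1,-1,-1,-1,-1,-1,-1,-1,-1,-1,-1,-1,-1,-1],
  slide=[
    [-1,0,-20],
    [-1,0,-20],
    [0,0,-20],
    [0,0,-20],
    [1.3,-4.8,0],
    [1.3,-4.8,0],
    [1.3,-4.8,0],
    [1.3,-4.8,0],
    [1.3,-4.8,0],
    [1.3,-4.8,0],
    [1.3,-4.8,0],
    [1.3,-4.8,0],
    [1.3,-4.8,0],
    [1.3,-4.8,0],
  ],
  rotation=[
    [0,0,0],
    [0,0,0],
    [0,0,0],
    [0,0,0],
    [0,0,0],
    [0,0,0],
    [0,0,0],
    [0,0,0],
    [0,0,0],
    [0,0,0],
    [0,0,0],
    [0,0,0],
    [0,0,0],
    [0,0,0],
  ],
)

```text
clock: 12.78
position: [0.5228, 0.1797, 0.0279]
tool_rot: [0.002, -0.137, 0.991, 0.001]
contact_force: [-0.0, 1.8, -0.6]
gripper_width: -0.003
gripper_force: 0.7
```

```bash
python3 tilt.py;python3 blk.py
```

```text
401 u,v,z lo/hi [[0.047, -0.022, 0.024], [0.148, 0.044, 0.051]] normal [-0.05 -0.06 -1.  ]
tcp u,z 0.1566 0.0279 toolz [ 0.  0. -1.] j [ 0.21  0.68  1.91  0.    0.55 -1.64] 12.825
top rect ((523.3041381835938, 125.5801773071289), (72.18263244628906, 135.77684020996094), 26.0303955078125) centre u,v 104.65737535095215 17.09935641479492 z 0.046591843728262305
stop ((565.8309936523438, 28.539587020874023), (107.70578002929688, 21.847848892211914), 14.143303871154785) u,v -0.14081728744506836 1.2489675064086914
```

Request:
step_arm(
  hand=[-1,-1,-1,-1,-1,-1,-1,-1,-1,-1],
  slide=[
    [0.8,-2.9,0],
    [0.8,-2.9,0],
    [0.8,-2.9,0],
    [0.8,-2.9,0],
    [0.8,-2.9,0],
    [0.8,-2.9,0],
    [0.8,-2.9,0],
    [0.8,-2.9,0],
    [0.5,-1.9,0],
    [0,0,0],
  ],
  rotation=[
    [0,0,0],
    [0,0,0],
    [0,0,0],
    [0,0,0],
    [0,0,0],
    [0,0,0],
    [0,0,0],
    [0,0,0],
    [0,0,0],
    [0,0,0],
  ],
)

```text
clock: 14.12
position: [0.5297, 0.1546, 0.028]
tool_rot: [0.002, -0.137, 0.991, 0.001]
contact_force: [-0.2, 0.2, -0.7]
gripper_width: 0.002
gripper_force: 0.0
```

```bash
python3 tilt.py
```

```text
378 u,v,z lo/hi [[0.021, -0.024, 0.023], [0.122, 0.044, 0.05]] normal [-0.05 -0.02 -1.  ]
tcp u,z 0.1311 0.0279 toolz [ 0.  0. -1.] j [ 0.16  0.67  1.91  0.    0.55 -1.68] 14.175
```

Request:
step_arm(
  hand=[-1,-1,-1,-1,-1],
  slide=[
    [0.3,-1,0],
    [0.3,-1,0],
    [0.3,-1,0],
    [0.3,-1,0],
    [0.3,-1,0],
  ],
  rotation=[
    [0,0,0],
    [0,0,0],
    [0,0,0],
    [0,0,0],
    [0,0,0],
  ],
)

```text
clock: 14.8
position: [0.5316, 0.1517, 0.0282]
tool_rot: [0.003, -0.137, 0.991, 0.002]
contact_force: [-1.0, 27.2, -0.2]
gripper_width: -0.002
gripper_force: 13.4
```

Request:
step_arm(
  hand=[-1,-1],
  slide=[
    [0.3,-1,0],
    [0.3,-1,0],
  ],
  rotation=[
    [0,0,0],
    [0,0,0],
  ],
)

```text
clock: 15.05
position: [0.5317, 0.1514, 0.0282]
tool_rot: [0.003, -0.137, 0.991, 0.002]
contact_force: [-4.3, 44.6, 1.1]
gripper_width: 0.001
gripper_force: 22.0
```

```bash
python3 tilt.py; python3 blk.py
```

```text
377 u,v,z lo/hi [[0.019, -0.023, 0.024], [0.12, 0.044, 0.05]] normal [0.06 0.07 1.  ]
tcp u,z 0.1275 0.0282 toolz [ 0.    0.01 -1.  ] j [ 0.16  0.67  1.91  0.01  0.55 -1.7 ] 15.1
top rect ((531.2857055664062, 99.49362182617188), (71.25942993164062, 131.1544952392578), 23.672910690307617) centre u,v 77.3825552368164 16.171666748046878 z 0.04674157573505644
stop ((559.5741577148438, 25.573169708251953), (99.24866485595703, 17.7220516204834), 15.071206092834473) u,v -1.3795990676879881 8.06433952331543
```

The block is hard against the stop. I back off and check.

Request:
step_arm(
  hand=[-1,-1,-1,-1,-1,-1,-1,-1,-1,-1,-1,-1,-1],
  slide=[
    [-2.6,9.7,0],
    [-2.6,9.7,0],
    [0,0,25],
    [0,0,25],
    [0,0,25],
    [0,0,25],
    [0,40,25],
    [0,40,25],
    [0,40,0],
    [-15,40,0],
    [-15,40,0],
    [-15,40,0],
    [0,0,0],
  ],
  rotation=[
    [0,0,0],
    [0,0,0],
    [0,0,0],
    [0,0,0],
    [0,0,0],
    [0,0,0],
    [0,0,0],
    [0,0,0],
    [0,0,0],
    [0,0,0],
    [0,0,0],
    [0,0,0],
    [0,0,0],
  ],
)

```text
clock: 16.77
position: [0.4803, 0.4092, 0.1777]
tool_rot: [0.002, -0.139, 0.99, 0.001]
contact_force: [0.3, -0.7, 0.5]
gripper_width: 0.001
gripper_force: 0.0
```

```bash
python3 tilt.py; python3 blk.py; python3 - <<'E'
from h import *
s,W=snap('top');I=s['pixels'];hs=cv2.cvtColor(I,cv2.COLOR_RGB2HSV).astype(int)
m=(abs(hs[...,0]-115)<12)&(hs[...,1]>100)&(abs(W[...,0]-.54)<.09)&(W[...,1]>0)&(W[...,1]<.2)&(W[...,2]>.035)&(W[...,2]<.06)
r=cv2.minAreaRect((W[m][:,:2]*1000).astype(np.float32));c=np.array(r[0])-[567,29]
print('top cam',r,c@[-.26,.966],c@[-.966,-.26],bot.read_state()['contact_force'])
a=cv2.resize(I[170:260,260:360],None,fx=6,fy=6,interpolation=2)
cv2.imwrite('pics/fin.png',cv2.cvtColor(a,cv2.COLOR_RGB2BGR))
E
```

```text
489 u,v,z lo/hi [[0.02, -0.025, 0.024], [0.119, 0.043, 0.05]] normal [0.08 0.03 1.  ]
tcp u,z 0.3883 0.1776 toolz [ 0.  0. -1.] j [ 0.6   0.55  1.61 -0.    0.98 -1.25] 16.825
top rect ((544.123779296875, 90.56403350830078), (79.81819152832031, 111.84962463378906), 18.296449661254883) centre u,v 65.41867375183105 6.091780487060546 z 0.04665272894773853
stop ((568.2890625, 28.08529281616211), (115.71272277832031, 15.22600269317627), 15.122930526733398) u,v -1.2187633895874024 -1.0074105072021484
top cam ((548.04833984375, 84.08771514892578), (78.62905883789062, 110.98020935058594), 15.632991790771484) 58.1421644744873 3.9844977722167965 [-0.29635919  0.69665741 -0.18701294]
```

View pics/fin.png

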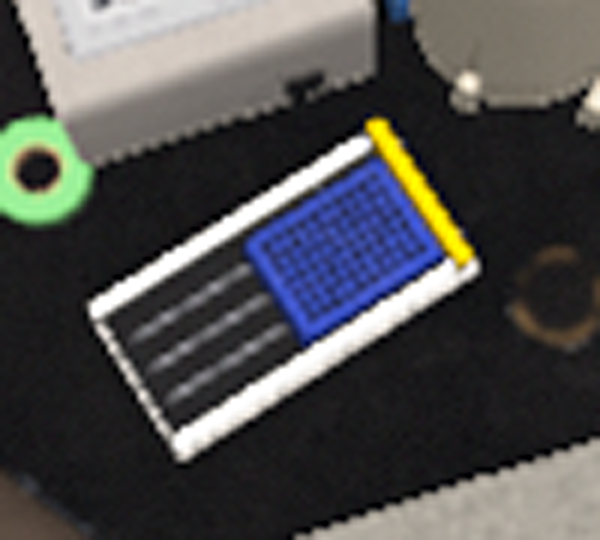

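The block lies flat with its holes up. Its end touches the yellow stop at (375,160)–(445,250) in the crop, and it is square between the rails with the top view giving about 4 mm off centre. The arm is clear, so I hand in.

```bash
python3 -c "
from workcell import bot
print(bot.job_done())"
```

```text
the job is handed in; nothing more can be done
None
```

I tipped the block over with the fingers supporting it on the way down, and it now lies flat, holes up, with its end against the yellow stop; I handed the job in at about 17 s, but the hand-in returned no verdict.

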